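# Put the spices away and shut the drawer

### The arm

A 6-joint arm with a two-finger parallel gripper is mounted at the origin on a cart in front of the work surface, level with it; the furniture and walls round the work are solid. World frame = base frame: x ahead of the robot, y to its left, z up, the work surface at z = 0. Lengths are in m, angles in rad, forces in N, time in s.
With the tool pointing down it reaches from about 0.325 to 0.9 m from the base axis. Payload 6.1 kg.
Tool frame: the origin (TCP) lies midway between the tips of the shut fingers; the grasp point (between the pads) lies 19 mm behind it; z points along the fingers, y is the line along which they close (so a half turn about z gives the same grasp; the last joint's range is limited). The gripper opens to 87 mm and grips with 3 to 60 N. Pads are 19 mm wide; open, the fingers measure 117 mm over their backs; the gripper's body (75 mm by 190 mm) begins 51 mm behind the grasp point.
Start: joints at [1.214, 0.22, 1.526, -0, 1.395, -0.126], TCP at [0.143, 0.608, 0.223] pointing down, gripper open.
Joint ranges: [-2.98, 2.98], [-0.91, 2.08], [0.09, 2.57], [-1.24, 4.39], [0.2, 2.65], [-2.68, 2.68]. Speed limits (rad/s): [2.57, 2.57, 3.01, 3.14, 3.14, 3.14].

### API

Orientations are given as a unit quaternion [w, x, y, z].
In Python, from bench import ctrl, imaging, models gives the robot as it stands.
- The arm moves only by the tool step_arm, never from a script. Its argument "plan" is a list of rows, each a list of 4 numbers: the shift along the world's x, y, z in mm, then the turn about the world's z in rad. A call has 1 to 8 rows; each row is the pose to reach, as a shift and turn from the pose commanded when the call began; what a row does not reach only later rows make up. A row lasts 1/12 s, in which the tool goes at most 41.7 mm and 7.16 degrees, less where a joint would pass 70% of its speed; a pose out of reach is approached as far as the arm can. A call with a gripper value outside its range is refused whole. "jaw" is the opening, from -1 (shut) to 1 (fully open), so that 0 is half open, set as the call begins (left out, the last holds). The fingers move at their own pace and stop on an object; the grip force is fixed at half the most. Time passes only in rows, so rows that repeat a pose let the fingers close. It gives the time, the measured TCP pose, the force, the opening and the grip force at its end, in the units of the state.
- ctrl.sense(): the state, without advancing time (a new reading comes with each control period).
- imaging.grab_frame(name): name is "scene" or "top" or "wrist"; returns the picture (480x640x3 uint8, red, green, blue); there is no depth.
- imaging.get_calibration(name): a dict with "mtx" (3x3 intrinsics, pixels), "world_from_camera" (4x4, takes a point from camera to world coordinates). Camera axes: x right, y up, looking along -z (the intrinsics and any distortion apply to the point x, -y, -z); pixel columns grow to the right and rows downward; lengths in m; the calibration is good to about 2 mm. A picture is of the moment at which its call begins: read the wrist's pose just before it. get_calibration takes no time and is no camera call; for the wrist camera it gives the pose at the moment of the call.
- ctrl.sign_off(): hands the job in; it is judged then, once.
Trained networks look in the newest picture that a camera, given by its name, has taken for a name from the list of things; names that differ only in an ending like _2 or _b are one class to them, and where a whole thing is asked for, a point or a joint stands for the part that bears it (a point fixed in the world has none). Each returns a list of dicts, best first, with "score" (0 to 1); they miss things now and then, are a little off and sometimes report something else, mostly with a low value. They report only what shows in the picture. A call takes as long as a camera call. They do not tell look-alikes from the thing itself.
- models.recognise(label, camera): "rect" ([left, top, right, bottom] in pixels, round what is visible of it).
- models.landmark_of(label, camera): "pixel" ([column, row] in pixels: a listed point, or the origin of a listed thing).
The state is a dict: "time_s": time; "joint_pos": joint angles; "qvel": joint speeds; "joint_torque": joint torques, N m; "position": TCP position; "eef_rot": TCP orientation; "wrist_force": force on the tool from outside, world axes, zero at the start; "torque": the same for the moment, N m; "gripper_width": opening from 0.0 (shut) to 1.0 (fully open); "finger_force": force on a finger pad.
Only numpy, scipy, OpenCV 4.12 (cv2) and the standard library are available. Lean on these libraries where they do the work, as an engineer would, in place of code of your own. Each camera call takes 0.05 s, during which the arm holds its last target. There are 200 camera calls.

### The job

Tidy up the spices after service: stand every squat spice pot that is out upright in the open drawer of the little wooden unit, and stand the two slim mills upright on the narrow shelf on the unit's roof. Once all the pots are in, push the drawer fully home, past its catch so that it stays seated, without slamming it. Leave everything else where it is.

Things in the scene. Friction and masses are not known exactly. Their poses are not given: they have to be found in the camera images.
- kit: wooden drawer unit, fixed: 127 deep (x) x 170 wide (y) x 82 high (flat roof); origin at stand height, 59.5 mm behind the front edge of its carcass. Its x axis points into the unit, away from its open front, the way the drawer is pushed home. Place and yaw vary
- kit_drawer (a joint): the drawer: how far it is open, in m; 0 = home, 0.125 = stop; starts open by 0.112 to 0.122. About 1.2 N of friction, and between 10 and 4.5 mm before home a sprung catch that takes some 6 N more to pass; within the last 4 mm the catch draws the drawer home and holds it there
- drawer_in (a point): centre of the tray's inner floor, 14 mm above the stand; moves with the drawer; axes as the unit's. Inside 114 (x) x 146 (y), side walls 36 high; at the -x end the front panel, 8 thick, its top 73 above the stand. Open by q, only the q nearest the panel is clear of the roof; under the roof there is 62 mm of height above the floor
- drawer_pull (a point): middle of the outer face of the drawer's steel pull, a ledge 60 wide (y) x 12 high, 46 mm above the stand, standing 16 mm out from the front panel; axes as the unit's. Push here along the unit's +x
- shelf_mid (a point): centre of the top of the narrow steel shelf that stands on two posts on the unit's roof: 30 wide (x), 128 long (y), its top 34 mm above the roof (116 mm above the stand); axes as the unit's
- pot1: squat spice pot: body 44 across and 36 high with a steel lid fixed on, and on that a wooden knob 15 across and 20 high (56 high in all), 60 to 130 g; two to four are out; origin at the centre of its underside, z up. Grasp it by the knob
- mill1: slim dark wooden spice mill: foot 40 across, 31 across higher up, 85 high, and on that a steel knob 15 across and 20 high (105 high in all), 150 g; origin at the centre of its underside, z up. Grasp it by the knob
- mill2: spice mill like mill1
- timer: kitchen timer, 68 across, 36 high, origin under its centre: leave it
- scraper: bench scraper with a rolled grip, 89 x 124 x 18, lying flat, origin under its centre: leave it
- tape: roll of paper tape lying flat, 100 across, 25 high, origin under its centre: leave it
- probe: probe thermometer, 174 x 22 x 14, lying flat behind the canister, origin under its centre: leave it
- can_a: canister with a wooden lid, fixed, 140 across, 180 high, right of the drawer: keep clear of it
- clipboard: leaning board, fixed, 310 high, left of the unit; in the world its foot runs from x 0.61, y 0.225 to x 0.715, y 0.025, its top edge from x 0.55, y 0.195 to x 0.66, y -0.005: keep clear. Behind the unit, beyond x 0.71, stands a stockpot 230 high; beyond y 0.25 is a ledge 90 high, and a hose hangs at x 0.2, y 0.4
- pot2: spice pot like pot1
- pot3: spice pot like pot1
- pot4: spice pot like pot1
Not all that is in view belongs to the job. Leave any turquoise look-alike of the pot3 alone.

How it is judged:
By the outcome, as a careful person would: the job done as asked, in the order asked, and still so for the second after the job is handed in, with the robot touching nothing.
Of pot1, pot2, pot3, pot4 only 2 to 4 are there at a start; the rules pass over those that are not, and their reading is None.
At some moment in a run one of pot1, pot2, pot3, pot4 may be knocked a few centimetres aside while the robot is not near it.
It also fails if it takes over 210 s, if anything falls off the work surface, if the arm or the gripper's body presses on something with over 40 N, if the wrist force passes 120 N, or if a joint passes its speed limit or range.

## Working session

There is one attempt and no reset: what is moved stays moved. The work goes in short steps, Python scripts to look and compute and a tool call to move; the robot and the scene stay as the last step left them, time stands still between calls to the robot, and variables do not carry over. Pictures are saved under pics/ and viewed, at most 14 in all, crops included, and the job is handed in when it is done.

Besides the shell and the picture viewer there is one more tool, called after "Request:" in YAML: its name, and indented under it one key for each argument. step_arm: Moves the arm, as the interface text tells. Its arguments: {"type":"object","properties":{"plan":{"type":"array"},"jaw":{"type":"number"}},"required":["plan"]}

```bash
ls; mkdir -p pics; cat > h.py <<'E'
import numpy as np, cv2
from bench import ctrl, imaging, models
def ray(cam,px):
    c=imaging.get_calibration(cam);K=np.array(c["mtx"]);T=np.array(c["world_from_camera"])
    d=np.asarray(c.get("dist",np.zeros(5)),float)
    u=cv2.undistortPoints(np.array([[px]],float),K,d)[0,0]
    return T[:3,3],T[:3,:3]@np.array([u[0],-u[1],-1.])
def at(cam,px,z):
    o,d=ray(cam,px);return o+d*(z-o[2])/d[2]
def proj(cam,p):
    c=imaging.get_calibration(cam);K=np.array(c["mtx"]);T=np.array(c["world_from_camera"])
    q=T[:3,:3].T@(np.asarray(p)-T[:3,3]);v=K@np.array([q[0],-q[1],-q[2]]);return v[:2]/v[2]
def shot(cam,name):
    im=imaging.grab_frame(cam);cv2.imwrite(f"pics/{name}.png",im[:,:,::-1]);return im
E
python3 - <<'E'
from h import *
for cam in("top","scene"):
    shot(cam,cam+"0");c=imaging.get_calibration(cam);print({k:np.round(v,3).tolist() if not isinstance(v,str) else v for k,v in c.items()})
    for l in("pot1","mill1","drawer_in","drawer_pull","shelf_mid","kit","timer","tape"):
        print(cam,l,[(round(r["score"],2),np.round(r["pixel"]).tolist(),np.round(at(cam,r["pixel"],{"drawer_in":.014,"drawer_pull":.046,"shelf_mid":.116}.get(l,0))[:2],3).tolist()) for r in models.landmark_of(l,cam)])
print(ctrl.sense())
E
```

```text
pics
{'mtx': [[464.772, 0.0, 316.78], [0.0, 464.772, 240.02], [0.0, 0.0, 1.0]], 'world_from_camera': [[-0.007, 0.987, -0.161, 0.376], [-1.0, -0.008, -0.003, -0.141], [-0.004, 0.161, 0.987, 1.023], [0.0, 0.0, 0.0, 1.0]]}
top pot1 [(0.84, [193.0, 277.0], [0.463, 0.136]), (0.8, [245.0, 295.0], [0.422, 0.021]), (0.72, [176.0, 319.0], [0.371, 0.17]), (0.7, [222.0, 275.0], [0.467, 0.072]), (0.38, [218.0, 300.0], [0.412, 0.079])]
top mill1 [(0.92, [217.0, 302.0], [0.406, 0.082]), (0.69, [309.0, 303.0], [0.404, -0.12])]
top drawer_in [(0.75, [288.0, 244.0], [0.532, -0.075])]
top drawer_pull [(0.66, [261.0, 268.0], [0.477, -0.02]), (0.21, [379.0, 198.0], [0.625, -0.273])]
top shelf_mid [(0.69, [335.0, 192.0], [0.62, -0.176])]
top kit [(0.57, [324.0, 215.0], [0.599, -0.155]), (0.39, [309.0, 305.0], [0.4, -0.12])]
top timer [(0.9, [263.0, 325.0], [0.357, -0.02])]
top tape [(0.18, [336.0, 192.0], [0.653, -0.183])]
{'mtx': [[587.24, 0.0, 314.54], [0.0, 587.24, 246.132], [0.0, 0.0, 1.0]], 'world_from_camera': [[-0.971, -0.196, 0.136, 0.678], [0.238, -0.785, 0.572, 0.641], [-0.005, 0.588, 0.809, 1.
[... 667 characters left out ...]
ime_s': 0.9, 'joint_pos': array([ 1.21385961e+00,  2.20369296e-01,  1.52652086e+00,  8.98395909e-06,
        1.39468335e+00, -1.26083571e-01]), 'qvel': array([-0.00018014,  0.00124434,  0.00240716, -0.00187812,  0.00123602,
        0.00050098]), 'joint_torque': array([-4.07063553e-04, -4.94555140e+01, -3.87712204e+01,  7.00378977e-02,
        4.67743340e-02, -2.31145015e-05]), 'position': array([0.1429927 , 0.6084135 , 0.22254562]), 'eef_rot': array([-2.00502303e-06,  1.15171215e-01,  9.93345655e-01,  1.03511347e-05]), 'wrist_force': array([ 0.12575936, -0.02188909,  0.22316529]), 'torque': array([0.00955212, 0.00293959, 0.01460892]), 'finger_force': 0.0, 'gripper_width': 0.9970614667377258}
```

View pics/top0.png

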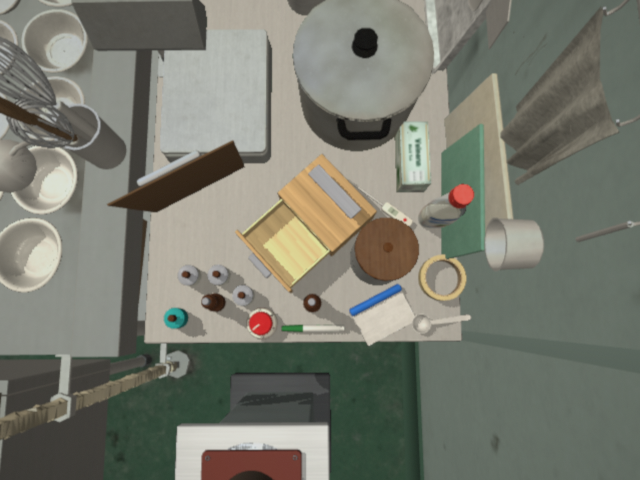

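View pics/scene0.png

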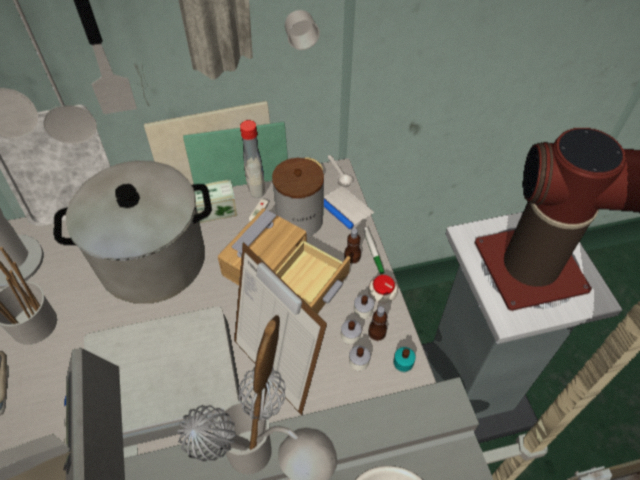

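The top view shows three grey pots at px (189,274), (219,274) and (243,295), and a turquoise look-alike at (175,318). The mills are at (212,301) and (312,302), the timer at (261,322) and the open drawer at about (285,245). The scene view agrees. Next I refine the unit pose.

```bash
cat > fit.py <<'E'
from h import *
from scipy.optimize import least_squares
im=cv2.imread("pics/top0.png")
p0=[0.609,-0.157,-0.82]
def W(p,x,y,z):
    c,s=np.cos(p[2]),np.sin(p[2]);return [p[0]+c*x-s*y,p[1]+s*x+c*y,z]
S=4;x0,y0=225,145
cr=cv2.resize(im[y0:y0+150,x0:x0+200],None,fx=S,fy=S,interpolation=cv2.INTER_CUBIC)
pts=[proj("top",W(p0,x,y,.082)) for x,y in((-.0595,-.085),(-.0595,.085),(.0675,.085),(.0675,-.085))]
cv2.polylines(cr,[np.int32([(q-[x0-.5,y0-.5])*S for q in pts])],True,(0,0,255),1)
cv2.imwrite("pics/kit.png",cr);print(np.round(pts,1))
A={}
for l in("pot1","mill1"):
  for cam in("top","scene"):
    imaging.grab_frame(cam)
    print(l,cam,[(round(r["score"],2),np.round(r["rect"]).tolist()) for r in models.recognise(l,cam)])
for cam in("top",):
  print([ (r["score"],np.round(r["rect"]),np.round(at(cam,[(r["rect"][0]+r["rect"][2])/2,(r["rect"][1]+r["rect"][3])/2],.1),3)) for r in models.recognise("can_a",cam)])
E
python3 fit.py
```

```text
[[333.2 251. ]
 [276.8 192.4]
 [321.  152.3]
 [377.4 209.2]]
pot1 top [(0.89, [162.0, 306.0, 189.0, 328.0]), (0.76, [231.0, 286.0, 255.0, 305.0])]
pot1 scene [(0.94, [391.0, 348.0, 414.0, 374.0]), (0.91, [348.0, 348.0, 370.0, 373.0]), (0.68, [351.0, 295.0, 374.0, 317.0]), (0.57, [340.0, 322.0, 360.0, 345.0])]
mill1 top [(0.8, [303.0, 296.0, 319.0, 308.0]), (0.7, [204.0, 296.0, 224.0, 310.0]), (0.29, [233.0, 155.0, 377.0, 295.0])]
mill1 scene [(0.77, [365.0, 306.0, 389.0, 340.0]), (0.6, [344.0, 231.0, 361.0, 263.0])]
[]
```

View pics/kit.png

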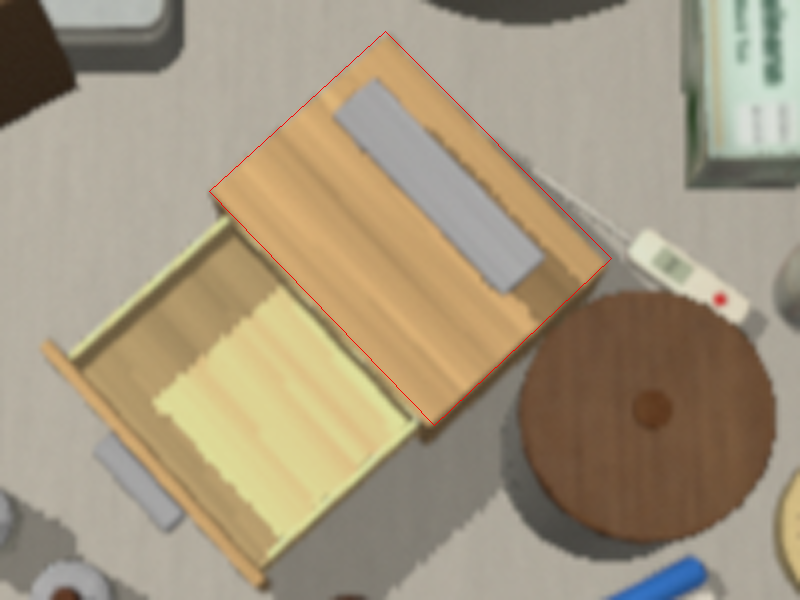

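Request:
step_arm:
  plan:
    - [-36,-66,10,0]
    - [-72,-132,20,0]
    - [-108,-198,30,0]
    - [-143,-263,40,0]
    - [-143,-263,40,0]
    - [-143,-263,40,0]
    - [-143,-263,40,0]
    - [-143,-263,40,0]
  jaw: -0.1

```text
time_s: 2.02
position: [-0.002, 0.3422, 0.2634]
eef_rot: [-0.0, 0.114, 0.993, 0.001]
wrist_force: [0.6, 1.7, -0.2]
gripper_width: 0.497
finger_force: 0.0
```

```bash
cat >> h.py <<'E'
KIT=[0.609,-0.157,-0.82]
def W(p,x,y,z):
    c,s=np.cos(p[2]),np.sin(p[2]);return np.array([p[0]+c*x-s*y,p[1]+s*x+c*y,z])
def L(p):
    c,s=np.cos(KIT[2]),np.sin(KIT[2]);d=np.array(p[:2])-KIT[:2];return np.array([c*d[0]+s*d[1],-s*d[0]+c*d[1]])
E
python3 - <<'E'
from h import *
s=ctrl.sense();print(s["time_s"],s["position"],s["eef_rot"].round(3),s["joint_pos"].round(2))
f=lambda u,v:[225-.5+u/4+.0,145-.5+v/4]
sh=[(375,77),(333,115),(503,293),(545,257)]
P=[at("top",f(*q),.116) for q in sh];print("shelf",np.mean(P,0).round(4),[L(p).round(4) for p in P],L(np.mean(P,0)).round(4))
for q in((45,342),(265,585)):print("panel",L(at("top",f(*q),.073)).round(4))
for q in((95,452),(165,530)):print("pull",at("top",f(*q),.052).round(3),L(at("top",f(*q),.052)).round(4))
print("can",at("top",f(648,415),.18).round(3))
E
```

```text
2.0167 [-0.00198237  0.34220879  0.26344005] [-0.     0.114  0.993  0.001] [ 1.34 -0.55  2.13  0.    1.56  0.  ]
shelf [ 0.624  -0.1738  0.116 ] [array([0.0382, 0.0624]), array([0.009 , 0.0625]), array([ 0.0074, -0.0628]), array([ 0.0354, -0.064 ])] [ 0.0225 -0.0005]
panel [-0.175   0.0869]
panel [-0.1776 -0.0839]
pull [0.498 0.006 0.052] [-0.1953  0.0303]
pull [ 0.457 -0.031  0.052] [-0.1962 -0.0253]
can [ 0.497 -0.266  0.18 ]
```

Request:
step_arm:
  plan:
    - [0,0,0,-0.124]
    - [0,0,0,-0.248]
    - [0,0,0,-0.372]
    - [0,0,0,-0.496]
    - [0,0,0,-0.62]
    - [0,0,0,-0.744]
    - [0,0,0,-0.868]
    - [0,0,0,-0.99]

```text
time_s: 2.68
position: [-0.0, 0.3454, 0.2627]
eef_rot: [-0.0, 0.576, 0.818, 0.0]
wrist_force: [-0.1, 0.4, -0.7]
gripper_width: 0.448
finger_force: 0.0
```

Request:
step_arm:
  plan:
    - [0,0,0,-0.124]
    - [0,0,0,-0.248]
    - [0,0,0,-0.372]
    - [0,0,0,-0.496]
    - [0,0,0,-0.62]
    - [0,0,0,-0.744]
    - [0,0,0,-0.868]
    - [0,0,0,-0.99]

```text
time_s: 3.35
position: [-0.0, 0.3454, 0.2627]
eef_rot: [-0.0, 0.895, 0.446, 0.0]
wrist_force: [0.0, -0.4, -0.4]
gripper_width: 0.452
finger_force: 0.0
```

Request:
step_arm:
  plan:
    - [40,-2,0,-0.1]
    - [80,-9,0,-0.18]
    - [118,-20,0,-0.18]
    - [155,-37,0,-0.18]
    - [190,-57,0,-0.18]
    - [222,-81,0,-0.18]
    - [250,-108,0,-0.18]
    - [274,-139,0,-0.18]

```text
time_s: 4.02
position: [0.2755, 0.2051, 0.2629]
eef_rot: [-0.0, 0.93, 0.367, 0.001]
wrist_force: [0.4, 0.4, 0.4]
gripper_width: 0.449
finger_force: 0.0
```

Request:
step_arm:
  plan:
    - [35,-21,5,0]
    - [70,-42,10,0]
    - [105,-63,15,0]
    - [140,-85,20,0]
    - [155,-95,30,0]
    - [155,-95,30,0]
    - [155,-95,30,0]

```text
time_s: 4.6
position: [0.4295, 0.1108, 0.2927]
eef_rot: [-0.0, 0.931, 0.366, -0.0]
wrist_force: [-0.7, -0.3, 0.1]
gripper_width: 0.45
finger_force: 0.0
```

```bash
cat >> h.py <<'E'
def find(cam,labels=("pot1","mill1")):
    for l in labels:
        out=[]
        for r in models.landmark_of(l,cam):
            p=at(cam,r["pixel"],0); out.append((round(r["score"],2),np.round(r["pixel"]).tolist(),p[:2].round(4).tolist()))
        print(cam,l,out)
E
python3 - <<'E'
from h import *
s=ctrl.sense();print(s["position"].round(4),s["eef_rot"].round(3),s["joint_pos"].round(2))
shot("wrist","w1");print(np.array(imaging.get_calibration("wrist")["world_from_camera"]).round(3));find("wrist")
E
```

```text
[0.4295 0.1108 0.2927] [-0.     0.931  0.366 -0.   ] [ 0.07 -0.27  1.88  0.    1.53  0.9 ]
[[ 0.681  0.7    0.216  0.487]
 [-0.733  0.651  0.199  0.167]
 [-0.001 -0.293  0.956  0.455]
 [ 0.     0.     0.     1.   ]]
wrist pot1 [(0.93, [370.0, 198.0], [0.4623, 0.0733]), (0.88, [246.0, 202.0], [0.3688, 0.1667]), (0.77, [322.0, 156.0], [0.4591, 0.1406]), (0.71, [373.0, 257.0], [0.4178, 0.0231])]
wrist mill1 [(0.79, [323.0, 228.0], [0.4034, 0.0866])]
```

View pics/w1.png

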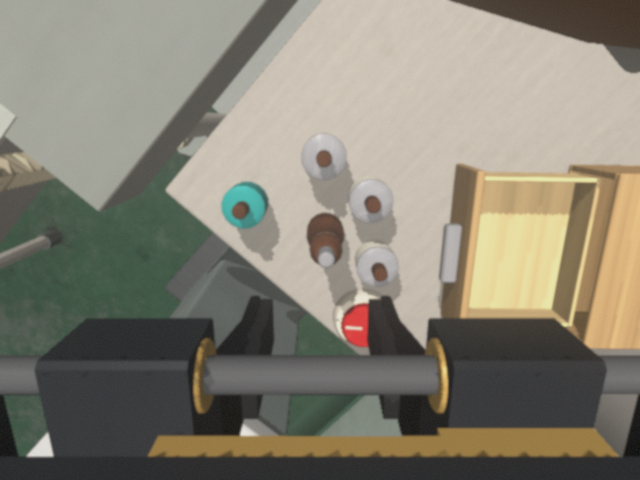

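The wrist view shows knob tops at A (324,157), B (373,203) and C (380,271). The mill knob is at (326,257), and turquoise at (245,205) stays where it is.

```bash
python3 - <<'E'
from h import *
im=cv2.imread("pics/w1.png").astype(int)
# brown knob blobs: red clearly above blue
m=((im[:,:,2]-im[:,:,0]>25)&(im[:,:,2]<150)).astype(np.uint8)
n,_,st,ce=cv2.connectedComponentsWithStats(m[130:300,220:410])
for s,c in zip(st[1:],ce[1:]):
    if s[4]>30:
        px=c+[220,130];print(s[4],px.round(1),at("wrist",px,.05).round(4))
print("mill knob",at("wrist",(326,258),.1).round(4))
print("slots",[W(KIT,-.12,y,0).round(4) for y in(.047,.0,-.047)])
E
```

```text
167 [323.5 158.3] [0.4617 0.1411 0.05  ]
171 [372.7 204.2] [0.4624 0.0772 0.05  ]
147 [239.2 210.3] [0.3708 0.1666 0.05  ]
1092 [324.2 233.8] [0.4094 0.091  0.05  ]
175 [379.6 272.3] [0.4182 0.0232 0.05  ]
mill knob [0.4041 0.0845 0.1   ]
slots [array([ 0.5615, -0.0372,  0.    ]), array([ 0.5271, -0.0693,  0.    ]), array([ 0.4928, -0.1013,  0.    ])]
```

Request:
step_arm:
  plan:
    - [16,15,-35,0]
    - [32,30,-70,0]
    - [32,30,-110,0]
    - [32,30,-150,0]
    - [32,30,-190,0]
    - [32,30,-225,0]
    - [32,30,-252,0]
    - [32,30,-252,0]

```text
time_s: 5.42
position: [0.4596, 0.1421, 0.0382]
eef_rot: [0.0, 0.93, 0.368, -0.001]
wrist_force: [0.2, -0.4, 0.1]
gripper_width: 0.455
finger_force: 0.0
```

Request:
step_arm:
  plan:
    - [0,0,0,0]
    - [0,0,0,0]
    - [0,0,0,0]
    - [0,0,0,0]
    - [0,0,0,0]
    - [0,0,0,0]
  jaw: -1

```text
time_s: 5.92
position: [0.4609, 0.1416, 0.0408]
eef_rot: [-0.0, 0.93, 0.367, 0.0]
wrist_force: [-0.2, -0.6, -1.9]
gripper_width: 0.162
finger_force: 29.8
```

Request:
step_arm:
  plan:
    - [0,0,15,0]
    - [0,0,40,0]
    - [0,0,75,0]
    - [0,0,90,0]
    - [0,0,90,0]

```text
time_s: 6.33
position: [0.4639, 0.1419, 0.1349]
eef_rot: [0.001, 0.93, 0.367, 0.004]
wrist_force: [0.3, 0.1, -0.7]
gripper_width: 0.159
finger_force: 29.8
```

Request:
step_arm:
  plan:
    - [16,-30,15,0]
    - [34,-64,15,0]
    - [53,-98,15,0]
    - [72,-133,15,0]
    - [88,-162,15,0]
    - [95.5,-176.5,15,0]
    - [95.5,-176.5,15,0]
    - [95.5,-176.5,15,0]

```text
time_s: 7.0
position: [0.5554, -0.0352, 0.1439]
eef_rot: [-0.001, 0.931, 0.366, -0.001]
wrist_force: [-0.3, 0.3, -1.5]
gripper_width: 0.162
finger_force: 29.8
```

Request:
step_arm:
  plan:
    - [0,0,-30,0]
    - [0,0,-55,0]
    - [0,0,-75,0]
    - [0,0,-84,0]
    - [0,0,-89,0]
    - [0,0,-90,0]
    - [0,0,-90,0]
    - [0,0,-90,0]

```text
time_s: 7.67
position: [0.5575, -0.0349, 0.0569]
eef_rot: [0.001, 0.93, 0.367, 0.001]
wrist_force: [0.2, 0.7, -1.5]
gripper_width: 0.163
finger_force: 29.8
```

```bash
python3 - <<'E'
from h import *
print(ctrl.sense()["wrist_force"])
im=shot("top","t1");c=cv2.resize(im[145:345,150:400,::-1],None,fx=3,fy=3,interpolation=cv2.INTER_CUBIC);cv2.imwrite("pics/t1c.png",c)
E
```

```text
[ 0.17032601  0.71562374 -1.50530588]
```

View pics/t1c.png

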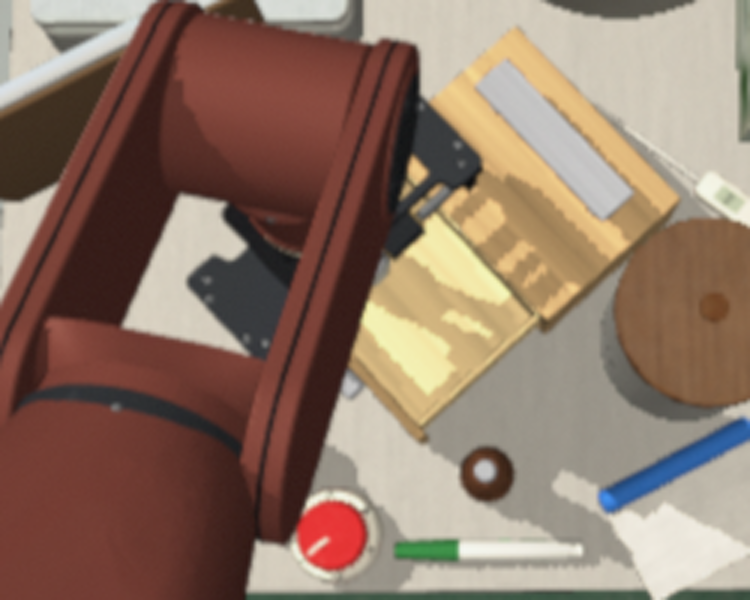

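The pot is over the left part of the tray. I lower it the last millimetre or so, release and lift.

Request:
step_arm:
  plan:
    - [0,0,-1,0]
    - [0,0,-1.5,0]
    - [0,0,-1.5,0]

```text
time_s: 7.97
position: [0.5569, -0.0353, 0.0546]
eef_rot: [0.0, 0.93, 0.367, 0.0]
wrist_force: [0.2, -0.5, 0.7]
gripper_width: 0.162
finger_force: 29.8
```

Request:
step_arm:
  plan:
    - [0,0,0,0]
    - [0,0,0,0]
    - [0,0,0,0]
    - [0,0,0,0]
  jaw: -0.4

```text
time_s: 8.3
position: [0.5565, -0.0351, 0.0541]
eef_rot: [-0.0, 0.93, 0.367, 0.0]
wrist_force: [0.3, 0.1, -0.2]
gripper_width: 0.285
finger_force: 0.0
```

Request:
step_arm:
  plan:
    - [0,0,25,0]
    - [0,0,60,0]
    - [0,0,100,0]
    - [-25,30,140,0]
    - [-50,60,160,0]
    - [-75,90,180,0]
    - [-100,120,190,0]
    - [-110,130,200,0]
  jaw: -0.1

```text
time_s: 8.97
position: [0.4447, 0.0966, 0.2549]
eef_rot: [-0.0, 0.93, 0.367, 0.0]
wrist_force: [1.0, 0.4, 0.7]
gripper_width: 0.45
finger_force: 0.0
```

```bash
cat >> h.py <<'E'
def knobs(name):
    print("tcp",ctrl.sense()["position"].round(4))
    im=shot("wrist",name).astype(int)
    m=((im[:,:,0]-im[:,:,2]>25)&(im[:,:,0]<150)).astype(np.uint8);m[315:]=0
    n,_,st,ce=cv2.connectedComponentsWithStats(m)
    for s,c in zip(st[1:],ce[1:]):
        if 60<s[4]<1500: print(s[4],c.round(1),at("wrist",c,.05).round(4),"in drawer",L(at("wrist",c,.064)).round(4))
E
python3 - <<'E'
from h import *
knobs("w2");find("wrist",("pot1","drawer_in","drawer_pull"))
E
```

```text
tcp [0.4447 0.0966 0.2549]
1379 [599.8 228.7] [ 0.6033 -0.0901  0.05  ] in drawer [-0.0622  0.045 ]
146 [350.7 215.1] [0.4607 0.0803 0.05  ] in drawer [-0.2757  0.0565]
116 [204.8 220.9] [0.3686 0.171  0.05  ] in drawer [-0.4     0.0513]
288 [523.2 226.6] [ 0.5579 -0.0389  0.05  ] in drawer [-0.128   0.0467]
1118 [298.5 246.2] [0.4081 0.0947 0.05  ] in drawer [-0.3204  0.0289]
149 [359.  289.4] [0.4155 0.0256 0.05  ] in drawer [-0.2668 -0.0112]
wrist pot1 [(0.93, [501.0, 214.0], [0.5616, -0.0407]), (0.93, [218.0, 209.0], [0.3726, 0.1685]), (0.77, [353.0, 206.0], [0.4662, 0.0729]), (0.76, [358.0, 269.0], [0.4225, 0.023]), (0.3, [430.0, 267.0], [0.4751, -0.0305])]
wrist drawer_in [(0.67, [506.0, 256.0], [0.536, -0.0796])]
wrist drawer_pull [(0.7, [430.0, 269.0], [0.4736, -0.0339])]
```

View pics/w2.png

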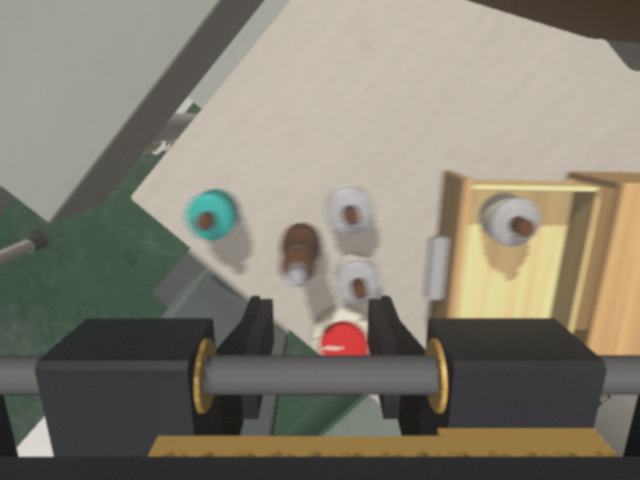

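The pot stands in the tray at (510,218), with B's knob at (351,215) and C's at (359,289). Next is B.

Request:
step_arm:
  plan:
    - [8,-9,-30,0]
    - [16,-17,-65,0]
    - [16,-17,-105,0]
    - [16,-17,-145,0]
    - [16,-17,-180,0]
    - [16,-17,-205,0]
    - [16,-17,-213.5,0]
    - [16,-17,-213.5,0]

```text
time_s: 9.83
position: [0.4616, 0.0765, 0.0386]
eef_rot: [-0.0, 0.931, 0.366, -0.002]
wrist_force: [1.0, 0.3, 0.2]
gripper_width: 0.453
finger_force: 0.0
```

Request:
step_arm:
  plan:
    - [0,0,0,0]
    - [0,0,0,0]
    - [0,0,0,0]
    - [0,0,0,0]
    - [0,0,0,0]
    - [0,0,0,0]
  jaw: -1

```text
time_s: 10.33
position: [0.4626, 0.0779, 0.0408]
eef_rot: [0.0, 0.93, 0.367, 0.0]
wrist_force: [1.1, 0.2, -0.9]
gripper_width: 0.161
finger_force: 29.9
```

Request:
step_arm:
  plan:
    - [0,0,15,0]
    - [0,0,40,0]
    - [0,0,75,0]
    - [0,0,105,0]
    - [0,0,105,0]

```text
time_s: 10.75
position: [0.4667, 0.0781, 0.1523]
eef_rot: [0.002, 0.93, 0.367, 0.005]
wrist_force: [1.7, 0.1, -1.2]
gripper_width: 0.163
finger_force: 29.9
```

Request:
step_arm:
  plan:
    - [16,-33,0,0]
    - [33,-69,0,0]
    - [50,-105,0,0]
    - [66,-139,0,0]
    - [76,-160,0,0]
    - [76,-160,0,0]
    - [76,-160,0,0]
    - [76,-160,0,0]

```text
time_s: 11.42
position: [0.5377, -0.0814, 0.1448]
eef_rot: [-0.001, 0.93, 0.367, -0.001]
wrist_force: [-0.3, 0.6, -1.4]
gripper_width: 0.161
finger_force: 29.9
```

Request:
step_arm:
  plan:
    - [0,0,-30,0]
    - [0,0,-55,0]
    - [0,0,-75,0]
    - [0,0,-86,0]
    - [0,0,-90,0]
    - [0,0,-91.5,0]
    - [0,0,-91.5,0]
    - [0,0,-91.5,0]

```text
time_s: 12.08
position: [0.5393, -0.0819, 0.0551]
eef_rot: [0.001, 0.93, 0.367, 0.001]
wrist_force: [0.3, -0.1, -1.0]
gripper_width: 0.161
finger_force: 29.9
```

Request:
step_arm:
  plan:
    - [0,0,0,0]
    - [0,0,0,0]
    - [0,0,0,0]
    - [0,0,0,0]
  jaw: -0.4

```text
time_s: 12.42
position: [0.5387, -0.0822, 0.0544]
eef_rot: [0.0, 0.93, 0.367, 0.0]
wrist_force: [1.4, -0.1, 0.1]
gripper_width: 0.288
finger_force: 0.0
```

Request:
step_arm:
  plan:
    - [0,0,25,0]
    - [0,0,60,0]
    - [0,0,100,0]
    - [-20,20,140,0.1]
    - [-45,45,170,0.22]
    - [-70,70,190,0.34]
    - [-95,95,200,0.46]
    - [-115,115,200,0.58]
  jaw: -0.1

```text
time_s: 13.08
position: [0.4237, 0.0338, 0.2578]
eef_rot: [0.002, 0.785, 0.619, 0.002]
wrist_force: [0.2, 1.3, 0.2]
gripper_width: 0.45
finger_force: 0.0
```

Request:
step_arm:
  plan:
    - [0,0,0,0.12]
    - [0,0,0,0.24]
    - [0,0,0,0.24]
    - [0,0,0,0.24]

```text
time_s: 13.42
position: [0.4235, 0.033, 0.2543]
eef_rot: [0.0, 0.708, 0.706, 0.0]
wrist_force: [0.5, -0.6, -0.3]
gripper_width: 0.448
finger_force: 0.0
```

```bash
python3 - <<'E'
from h import *
knobs("w3");find("wrist",("pot1","drawer_in","drawer_pull"))
E
```

```text
tcp [0.4235 0.033  0.2543]
1448 [626.3  36.8] [0.6612 0.1727 0.05  ] in drawer [-0.21    0.2549]
226 [255.3  49.1] [0.373  0.1655 0.05  ] in drawer [-0.3941  0.0475]
76 [632.  106.1] [0.6761 0.1216 0.05  ] in drawer [-0.1642  0.2319]
1038 [303.  148.9] [0.409  0.0892 0.05  ] in drawer [-0.3168  0.0228]
210 [316.3 227.8] [0.4196 0.0213 0.05  ] in drawer [-0.2621 -0.0143]
315 [510.6 299.3] [ 0.5989 -0.0478  0.05  ] in drawer [-0.0958  0.0665]
486 [  4.9 294.1] [ 0.1316 -0.0403  0.05  ] in drawer [-0.4077 -0.2573]
251 [473.  293.1] [ 0.5635 -0.0415  0.05  ] in drawer [-0.1235  0.0457]
179 [535.5 305. ] [ 0.6227 -0.0537  0.05  ] in drawer [-0.0761  0.0794]
wrist pot1 [(0.93, [454.0, 274.0], [0.5607, -0.0413]), (0.71, [314.0, 215.0], [0.4169, 0.022]), (0.69, [263.0, 58.0], [0.3722, 0.1655]), (0.68, [436.0, 316.0], [0.5459, -0.0892])]
wrist drawer_in [(0.77, [427.0, 306.0], [0.5349, -0.0766])]
wrist drawer_pull [(0.74, [377.0, 262.0], [0.4808, -0.0278])]
```

View pics/w3.png

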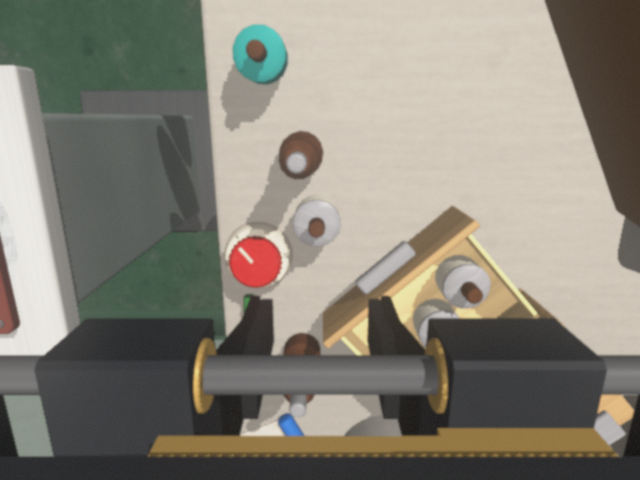

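C's knob is at (316,228), and two pots stand in the tray at (465,283) and (437,320). Next is C, with yaw 0.

Request:
step_arm:
  plan:
    - [-2,-5,-30,0]
    - [-5,-11,-65,0]
    - [-5,-11,-105,0]
    - [-5,-11,-145,0]
    - [-5,-11,-180,0]
    - [-5,-11,-205,0]
    - [-5,-11,-213.5,0]
    - [-5,-11,-213.5,0]

```text
time_s: 14.28
position: [0.4173, 0.0219, 0.0389]
eef_rot: [-0.002, 0.708, 0.707, -0.001]
wrist_force: [-0.0, -0.6, 0.8]
gripper_width: 0.45
finger_force: 0.0
```

Request:
step_arm:
  plan:
    - [0,0,0,0]
    - [0,0,0,0]
    - [0,0,0,0]
    - [0,0,0,0]
    - [0,0,0,0]
    - [0,0,0,0]
  jaw: -1

```text
time_s: 14.78
position: [0.4192, 0.0218, 0.0413]
eef_rot: [0.001, 0.707, 0.707, 0.001]
wrist_force: [0.4, -0.7, 2.4]
gripper_width: 0.16
finger_force: 30.0
```

Request:
step_arm:
  plan:
    - [0,0,15,0]
    - [0,0,40,0]
    - [0,0,75,0]
    - [0,0,105,0]
    - [0,0,105,0]

```text
time_s: 15.2
position: [0.4225, 0.0214, 0.1519]
eef_rot: [0.004, 0.707, 0.707, 0.003]
wrist_force: [0.8, -0.4, -0.6]
gripper_width: 0.163
finger_force: 30.0
```

Request:
step_arm:
  plan:
    - [18,-30,0,0]
    - [37,-61,0,0]
    - [55,-90,0,0]
    - [68,-112,0,0]
    - [72,-118,0,0]
    - [72,-118,0,0]
    - [72,-118,0,0]
    - [72,-118,0,0]

```text
time_s: 15.87
position: [0.4894, -0.0949, 0.1448]
eef_rot: [-0.001, 0.707, 0.707, -0.0]
wrist_force: [-0.1, 0.7, -1.7]
gripper_width: 0.156
finger_force: 30.0
```

Request:
step_arm:
  plan:
    - [0,0,-30,0]
    - [0,0,-55,0]
    - [0,0,-75,0]
    - [0,0,-86,0]
    - [0,0,-90,0]
    - [0,0,-91.5,0]
    - [0,0,-91.5,0]
    - [0,0,-91.5,0]

```text
time_s: 16.53
position: [0.491, -0.0959, 0.0552]
eef_rot: [0.001, 0.707, 0.707, 0.0]
wrist_force: [-1.7, 0.2, 2.6]
gripper_width: 0.164
finger_force: 30.0
```

Request:
step_arm:
  plan:
    - [0,0,0,0]
    - [0,0,0,0]
    - [0,0,0,0]
    - [0,0,0,0]
  jaw: -0.4

```text
time_s: 16.87
position: [0.4905, -0.0959, 0.0541]
eef_rot: [-0.0, 0.707, 0.707, 0.0]
wrist_force: [0.7, 0.6, -0.3]
gripper_width: 0.287
finger_force: 0.0
```

Request:
step_arm:
  plan:
    - [0,0,25,0]
    - [0,0,60,0]
    - [0,0,100,0]
    - [-20,20,140,-0.1]
    - [-45,45,170,-0.22]
    - [-70,70,190,-0.34]
    - [-90,95,200,-0.46]
    - [-100,120,200,-0.58]
  jaw: -1

```text
time_s: 17.53
position: [0.39, 0.0248, 0.2577]
eef_rot: [0.002, 0.881, 0.472, 0.002]
wrist_force: [0.5, 0.8, 0.2]
gripper_width: 0.007
finger_force: 0.0
```

Request:
step_arm:
  plan:
    - [0,0,0,-0.12]
    - [0,0,0,-0.24]
    - [0,0,0,-0.24]
    - [0,0,0,-0.24]

```text
time_s: 17.87
position: [0.3904, 0.024, 0.254]
eef_rot: [0.0, 0.93, 0.368, 0.0]
wrist_force: [1.1, -0.5, 0.7]
gripper_width: 0.004
finger_force: 0.0
```

```bash
python3 - <<'E'
from h import *
knobs("w4");find("wrist",("pot1","drawer_in"))
for r in models.landmark_of("drawer_pull","wrist"):print(r["score"],at("wrist",r["pixel"],.046).round(4),L(at("wrist",r["pixel"],.046)).round(4))
E
```

```text
tcp [0.3904 0.024  0.254 ]
1383 [597.5 159.5] [ 0.5831 -0.113   0.05  ] in drawer [-0.0587  0.0124]
291 [ 83.  100.8] [0.327  0.2284 0.05  ] in drawer [-0.4668  0.0563]
80 [ 30.5 106. ] [0.2945 0.2572 0.05  ] in drawer [-0.5084  0.0523]
205 [179.3 113.1] [0.3727 0.1658 0.05  ] in drawer [-0.3929  0.0473]
342 [527.2 116.2] [ 0.5648 -0.0426  0.05  ] in drawer [-0.1202  0.0456]
973 [284.5 145.6] [0.412  0.0862 0.05  ] in drawer [-0.3111  0.0228]
346 [543.6 175. ] [ 0.5441 -0.0902  0.05  ] in drawer [-1.003e-01 -1.000e-04]
323 [505.4 228.1] [ 0.4921 -0.1026  0.05  ] in drawer [-0.1257 -0.0448]
186 [493.3 247.8] [ 0.4731 -0.1088  0.05  ] in drawer [-0.1338 -0.0623]
1197 [439.2 298.1] [ 0.4073 -0.1098  0.05  ] in drawer [-0.1764 -0.1091]
wrist pot1 [(0.81, [487.0, 216.0], [0.4934, -0.1041]), (0.78, [521.0, 169.0], [0.546, -0.0932]), (0.68, [503.0, 119.0], [0.5631, -0.045]), (0.64, [196.0, 113.0], [0.3728, 0.1667])]
wrist drawer_in [(0.78, [500.0, 165.0], [0.5346, -0.0761]), (0.64, [432.0, 292.0], [0.4002, -0.1251])]
0.74 [ 0.4806 -0.0138  0.046 ] [-0.1923  0.0039]
0.69 [ 0.4059 -0.1041  0.046 ] [-0.1772 -0.1124]
```

View pics/w4.png

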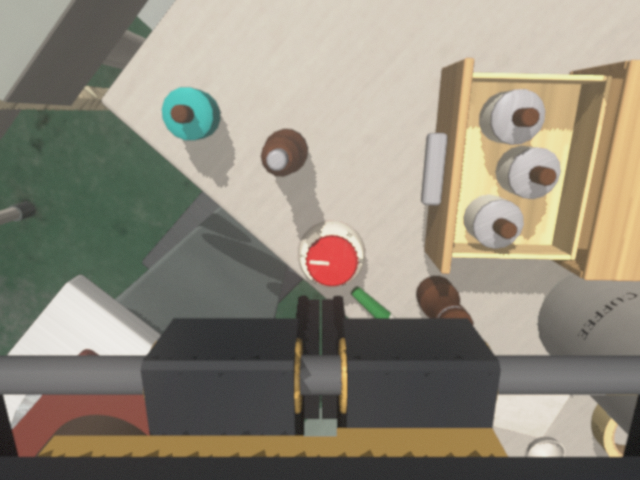

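All three pots stand in the tray at (515,117), (532,173) and (497,224). The pull is at (433,170). I turn the shut gripper, go down in front of the pull and push the drawer home.

Request:
step_arm:
  plan:
    - [10,-4,0,0.12]
    - [20,-8,0,0.24]
    - [30,-12,0,0.36]
    - [40,-16,0,0.48]
    - [50,-20,0,0.6]
    - [56.5,-22,0,0.72]
    - [56.5,-22,0,0.84]
    - [56.5,-22,0,0.96]

```text
time_s: 18.73
position: [0.4472, 0.0014, 0.2536]
eef_rot: [-0.001, 0.653, 0.757, -0.0]
wrist_force: [-0.4, 0.3, 1.0]
gripper_width: 0.004
finger_force: 0.0
```

Request:
step_arm:
  plan:
    - [0,0,-35,0.12]
    - [0,0,-70,0.26]
    - [0,0,-105,0.26]
    - [0,0,-140,0.26]
    - [0,0,-175,0.26]
    - [0,0,-205,0.26]
    - [0,0,-216,0.26]
    - [0,0,-216,0.26]

```text
time_s: 19.4
position: [0.4435, 0.0022, 0.0342]
eef_rot: [-0.004, 0.552, 0.834, -0.002]
wrist_force: [0.8, 0.1, -0.1]
gripper_width: 0.008
finger_force: 0.0
```

Request:
step_arm:
  plan:
    - [4,-4,0,0]
    - [8,-8.5,0,0]
    - [12,-13,0,0]
    - [16,-17,0,0]
    - [20,-21.5,0,0]
    - [24,-26,0,0]

```text
time_s: 19.9
position: [0.4721, -0.0246, 0.0388]
eef_rot: [0.001, 0.553, 0.833, 0.0]
wrist_force: [-1.0, 1.8, 1.0]
gripper_width: 0.007
finger_force: 0.8
```

Request:
step_arm:
  plan:
    - [5,-5,0,0]
    - [11.5,-12,0,0]
    - [18,-19.5,0,0]
    - [25,-27,0,0]
    - [32,-34.5,0,0]
    - [39,-42,0,0]
    - [45,-48,0,0]
    - [50,-53.5,0,0]

```text
time_s: 20.57
position: [0.5215, -0.0785, 0.0378]
eef_rot: [-0.0, 0.553, 0.833, -0.0]
wrist_force: [-2.9, 0.2, 1.1]
gripper_width: 0.004
finger_force: 0.8
```

Request:
step_arm:
  plan:
    - [2,-2,0,0]
    - [4,-4.5,0,0]
    - [6,-6.5,0,0]
    - [8,-8.5,0,0]
    - [10,-10.5,0,0]
    - [11,-12,0,0]
    - [12,-13,0,0]
    - [13,-14,0,0]

```text
time_s: 21.23
position: [0.5322, -0.0899, 0.0377]
eef_rot: [-0.002, 0.552, 0.834, -0.0]
wrist_force: [-5.2, 3.2, 5.4]
gripper_width: 0.006
finger_force: 3.0
```

Request:
step_arm:
  plan:
    - [1,-1,0,0]
    - [2,-2,0,0]
    - [3,-3,0,0]
    - [4,-4.2,0,0]
    - [4,-4.2,0,0]
    - [4,-4.2,0,0]

```text
time_s: 21.73
position: [0.5352, -0.0929, 0.0375]
eef_rot: [-0.004, 0.552, 0.834, 0.0]
wrist_force: [-10.4, 10.1, 11.0]
gripper_width: 0.006
finger_force: 7.9
```

Request:
step_arm:
  plan:
    - [1,-1,0,0]
    - [2,-2,0,0]
    - [3,-3,0,0]
    - [3,-3,0,0]
    - [3,-3,0,0]

```text
time_s: 22.15
position: [0.5353, -0.0932, 0.0373]
eef_rot: [-0.008, 0.552, 0.834, 0.0]
wrist_force: [-20.6, 19.9, 21.6]
gripper_width: 0.005
finger_force: 14.9
```

Request:
step_arm:
  plan:
    - [-4,4.2,0,0]
    - [-8,8.5,0,0]
    - [-16,17,0,0]
    - [-30,32,0,0]
    - [-40,43,20,0]
    - [-50,53,60,0]
    - [-60,64,100,0]
    - [-70,75,140,0]

```text
time_s: 22.82
position: [0.4707, -0.024, 0.1766]
eef_rot: [0.0, 0.553, 0.833, -0.0]
wrist_force: [0.7, -0.0, 0.3]
gripper_width: 0.009
finger_force: 0.0
```

Request:
step_arm:
  plan:
    - [-30,25,20,-0.12]
    - [-50,40,30,-0.24]
    - [-50,40,30,-0.36]
    - [-50,40,30,-0.48]
    - [-50,40,30,-0.6]
    - [-50,40,30,-0.72]
    - [-50,40,30,-0.84]
    - [-50,40,30,-0.96]

```text
time_s: 23.48
position: [0.4219, 0.0155, 0.2057]
eef_rot: [0.001, 0.876, 0.481, 0.001]
wrist_force: [-0.5, -0.4, -0.7]
gripper_width: 0.006
finger_force: 0.0
```

```bash
python3 - <<'E'
from h import *
print(ctrl.sense()["position"])
im=shot("top","t5");c=cv2.resize(im[145:345,150:400,::-1],None,fx=3,fy=3,interpolation=cv2.INTER_CUBIC);cv2.imwrite("pics/t5c.png",c)
im=shot("wrist","w5")
for cam in("wrist","top"):
  for r in models.landmark_of("drawer_pull",cam):print(cam,r["score"],at(cam,r["pixel"],.046).round(4),L(at(cam,r["pixel"],.046)).round(4))
c=np.hstack([c[:,:, :],np.zeros((600,0,3),np.uint8)])
E
```

```text
[0.42186351 0.01545598 0.20568882]
wrist 0.59 [ 0.5519 -0.091   0.046 ] [-0.0872  0.0033]
top 0.91 [ 0.5525 -0.0993  0.046 ] [-0.0807 -0.0019]
```

View pics/w5.png

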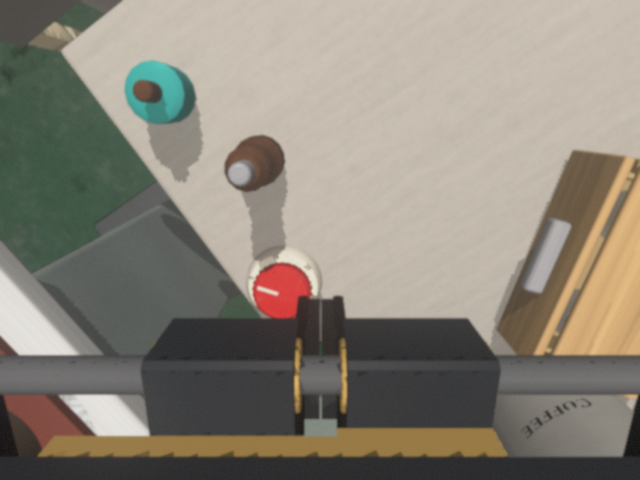

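View pics/t5c.png

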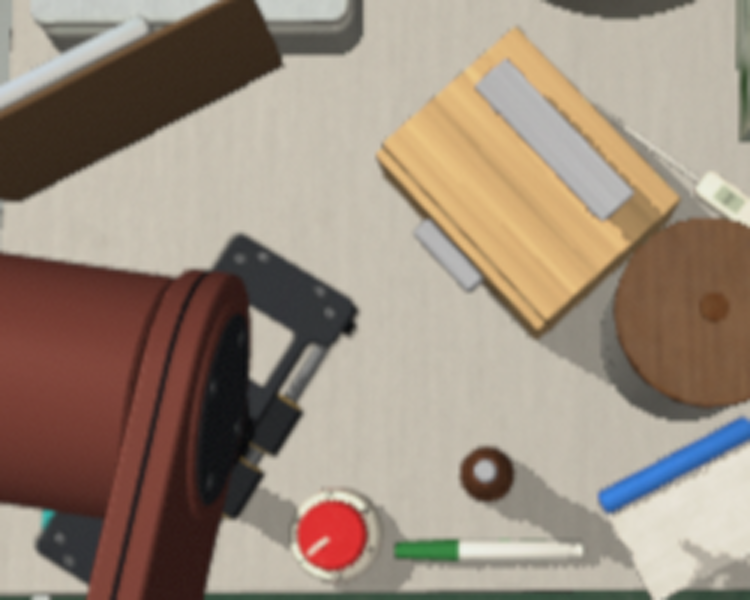

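```bash
python3 - <<'E'
from h import *
for u in((380,160),(537,335)):
    print("top panel",L(at("top",[150-.33+u[0]/3,145-.33+u[1]/3],.073)).round(4))
for u in((416,227),(470,290)):
    print("top pull",L(at("top",[150-.33+u[0]/3,145-.33+u[1]/3],.052)).round(4))
for u in((575,150),(500,330)):print("wrist panel outer",L(at("wrist",u,.073)).round(4))
for u in((632,157),(548,350)):print("wrist panel inner/roof",L(at("wrist",u,.073)).round(4),L(at("wrist",u,.082)).round(4))
print("mills", at("wrist",(241,174),.103).round(4), at("top",[150-.33+485/3,145-.33+469/3],.105).round(4))
find("top",("mill1",))
im=cv2.imread("pics/w5.png");cv2.imwrite("pics/w5c.png",cv2.resize(im[130:360,480:640],None,fx=2.6,fy=2.6,interpolation=cv2.INTER_CUBIC))
E
```

```text
top panel [-0.0674  0.0791]
top panel [-0.0729 -0.0859]
top pull [-0.0797  0.0308]
top pull [-0.0829 -0.0287]
wrist panel outer [-0.1049  0.0831]
wrist panel outer [-0.1029 -0.0554]
wrist panel inner/roof [-0.0657  0.0888] [-0.0721  0.0879]
wrist panel inner/roof [-0.0604 -0.0618] [-0.067  -0.0581]
mills [0.4052 0.0822 0.103 ] [ 0.4045 -0.1267  0.105 ]
top mill1 [(0.65, [312.0, 301.0], [0.4071, -0.1269])]
```

View pics/w5c.png

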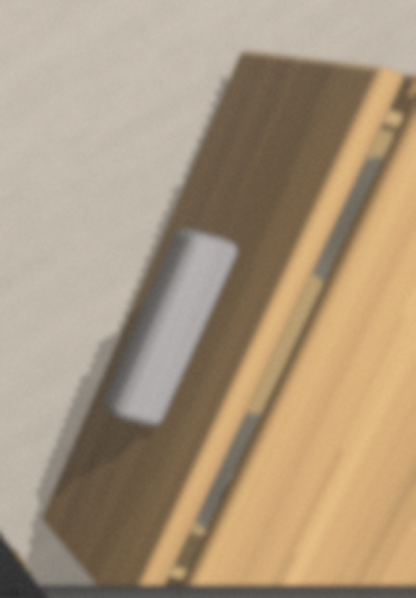

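The drawer panel sits flush on the carcass front, and 28 N moved it no further, so it is seated. The mill knob is at (240,174). Next are the mills.

Request:
step_arm:
  plan:
    - [-6,20,10,-0.12]
    - [-12,45,10,-0.26]
    - [-17,68,0,-0.26]
    - [-17,68,-30,-0.26]
    - [-17,68,-65,-0.26]
    - [-17,68,-95,-0.26]
    - [-17,68,-115,-0.26]
    - [-17,68,-115,-0.26]
  jaw: -0.1

```text
time_s: 24.4
position: [0.4016, 0.0835, 0.0866]
eef_rot: [-0.001, 0.93, 0.368, -0.003]
wrist_force: [-0.1, 0.4, -0.4]
gripper_width: 0.432
finger_force: 0.0
```

Request:
step_arm:
  plan:
    - [0,0,0,0]
    - [0,0,0,0]
    - [0,0,0,0]
    - [0,0,0,0]
    - [0,0,0,0]
    - [0,0,0,0]
  jaw: -1

```text
time_s: 24.9
position: [0.4058, 0.0834, 0.0917]
eef_rot: [0.001, 0.93, 0.367, 0.001]
wrist_force: [0.2, -1.6, 4.8]
gripper_width: 0.157
finger_force: 30.0
```

Request:
step_arm:
  plan:
    - [0,0,15,0]
    - [0,0,40,0]
    - [0,0,80,0]
    - [0,0,120,0]
    - [0,0,160,0]
    - [0,0,160,0]
    - [0,0,160,0]

```text
time_s: 25.48
position: [0.4063, 0.0836, 0.2533]
eef_rot: [0.001, 0.93, 0.367, 0.003]
wrist_force: [-0.7, -0.4, -1.7]
gripper_width: 0.163
finger_force: 30.0
```

```bash
python3 - <<'E'
from h import *
s=ctrl.sense();print(s["position"].round(4),s["eef_rot"].round(3))
E
```

```text
[0.4063 0.0836 0.2533] [0.001 0.93  0.367 0.003]
```

Request:
step_arm:
  plan:
    - [20,-19,10,0]
    - [47,-45,15,0]
    - [75,-72,15,0]
    - [103,-99,15,0]
    - [131,-126,15,0]
    - [159,-153,15,0]
    - [187,-180,15,0]
    - [214,-206,15,0]

```text
time_s: 26.15
position: [0.6186, -0.1238, 0.2621]
eef_rot: [-0.001, 0.93, 0.366, -0.002]
wrist_force: [0.3, 0.7, -0.8]
gripper_width: 0.16
finger_force: 30.0
```

Request:
step_arm:
  plan:
    - [16,-15,0,0]
    - [29.5,-28,0,0]
    - [29.5,-28,0,0]
    - [29.5,-28,0,0]
    - [29.5,-28,0,0]

```text
time_s: 26.57
position: [0.6469, -0.1497, 0.2633]
eef_rot: [-0.001, 0.93, 0.367, -0.001]
wrist_force: [-0.0, 0.5, -1.5]
gripper_width: 0.158
finger_force: 30.0
```

Request:
step_arm:
  plan:
    - [0,0,-20,0]
    - [0,0,-35,0]
    - [0,0,-46,0]
    - [0,0,-52,0]
    - [0,0,-55,0]
    - [0,0,-55,0]
    - [0,0,-55,0]

```text
time_s: 27.15
position: [0.6484, -0.1504, 0.2113]
eef_rot: [0.0, 0.93, 0.367, 0.0]
wrist_force: [0.2, -0.1, -1.3]
gripper_width: 0.157
finger_force: 30.0
```

```bash
python3 - <<'E'
from h import *
s=ctrl.sense();print(s["position"].round(4),L(s["position"]).round(4),s["wrist_force"].round(1))
im=shot("scene","s6");c=cv2.resize(im[180:320,200:400,::-1],None,fx=4,fy=4,interpolation=cv2.INTER_CUBIC);cv2.imwrite("pics/s6c.png",c)
E
```

```text
[ 0.6484 -0.1504  0.2113] [0.022  0.0333] [ 0.2 -0.1 -1.3]
```

View pics/s6c.png

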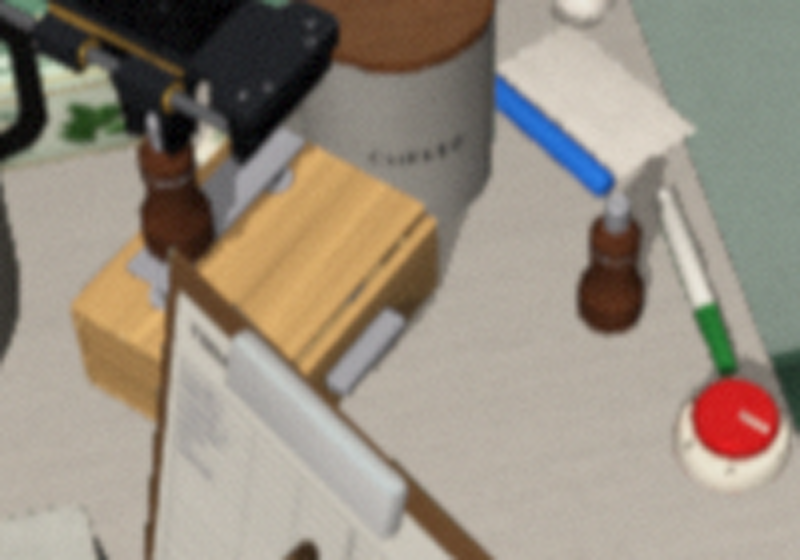

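The scene crop shows the mill upright over the far-left part of the shelf at crop (175,215). I lower it to contact and release.

Request:
step_arm:
  plan:
    - [0,0,-1.5,0]
    - [0,0,-3,0]
    - [0,0,-3.8,0]
    - [0,0,-3.8,0]

```text
time_s: 27.53
position: [0.6487, -0.1508, 0.2077]
eef_rot: [0.001, 0.93, 0.367, 0.001]
wrist_force: [-0.3, -0.9, 1.9]
gripper_width: 0.16
finger_force: 30.0
```

Request:
step_arm:
  plan:
    - [0,0,0,0]
    - [0,0,0,0]
    - [0,0,0,0]
    - [0,0,0,0]
    - [0,0,0,0]
  jaw: -0.4

```text
time_s: 27.95
position: [0.648, -0.1504, 0.2063]
eef_rot: [-0.0, 0.93, 0.367, -0.0]
wrist_force: [0.8, -0.2, -0.5]
gripper_width: 0.296
finger_force: 0.0
```

Request:
step_arm:
  plan:
    - [0,0,15,0]
    - [0,0,40,0]
    - [0,0,75,0]
    - [-30,15,100,0]
    - [-65,25,100,0]
    - [-100,30,100,0]
    - [-135,35,100,0]
    - [-170,35,100,0]
  jaw: -0.1

```text
time_s: 28.62
position: [0.4765, -0.1145, 0.3065]
eef_rot: [-0.0, 0.93, 0.367, 0.0]
wrist_force: [0.1, -0.8, 0.8]
gripper_width: 0.449
finger_force: 0.0
```

```bash
python3 - <<'E'
from h import *
s=ctrl.sense();print(s["position"].round(4),s["eef_rot"].round(3))
shot("wrist","w7");find("wrist",("mill1","pot1","shelf_mid"))
shot("top","t7");find("top",("mill1","pot1"))
E
```

```text
[ 0.4765 -0.1145  0.3065] [-0.     0.93   0.367  0.   ]
wrist mill1 [(0.67, [284.0, 250.0], [0.397, -0.1273]), (0.63, [504.0, 91.0], [0.6794, -0.1795])]
wrist pot1 [(0.59, [52.0, 81.0], [0.3748, 0.1646])]
wrist shelf_mid [(0.38, [363.0, 344.0], [0.3782, -0.2789])]
top mill1 []
top pot1 []
```

View pics/w7.png

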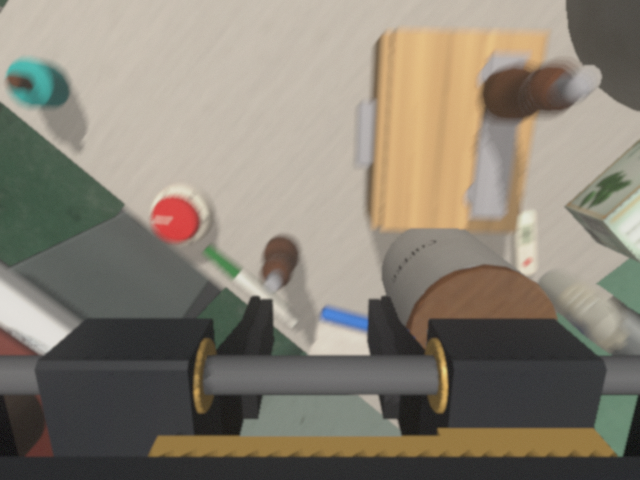

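Mill 1 stands on the shelf with its foot at (507,92). Mill 2's knob is at (275,283), and the drawer is still shut.

```bash
python3 - <<'E'
from h import *
print(at("wrist",(275,283),.103).round(4),at("wrist",(283,250),.0).round(4))
print("foot mill1 local",L(at("wrist",(506,93),.121)).round(4), "shelf end px",[L(at("wrist",p,.116)).round(4) for p in((470,217),(507,217),(485,55),(529,55))])
E
```

```text
[ 0.4034 -0.1284  0.103 ] [ 0.4025 -0.1277  0.    ]
foot mill1 local [0.0224 0.0317] shelf end px [array([ 0.0064, -0.0663]), array([ 0.0376, -0.0663]), array([0.0051, 0.0591]), array([0.0384, 0.059 ])]
```

Request:
step_arm:
  plan:
    - [-20,-3,0,0.12]
    - [-40,-6,0,0.24]
    - [-60,-10,0,0.36]
    - [-74,-12,0,0.48]
    - [-74,-12,0,0.6]
    - [-74,-12,0,0.72]
    - [-74,-12,0,0.82]
    - [-74,-12,0,0.82]

```text
time_s: 29.63
position: [0.4049, -0.1278, 0.3067]
eef_rot: [-0.0, 0.706, 0.708, -0.0]
wrist_force: [1.1, 0.4, -0.3]
gripper_width: 0.453
finger_force: 0.0
```

Request:
step_arm:
  plan:
    - [0,0,-35,0]
    - [0,0,-75,0]
    - [0,0,-115,0]
    - [0,0,-155,0]
    - [0,0,-190,0]
    - [0,0,-212,0]
    - [0,0,-216,0]
    - [0,0,-216,0]

```text
time_s: 30.3
position: [0.4033, -0.1269, 0.0892]
eef_rot: [-0.002, 0.708, 0.706, -0.001]
wrist_force: [0.7, -0.4, 0.5]
gripper_width: 0.449
finger_force: 0.0
```

Request:
step_arm:
  plan:
    - [0,0,0,0]
    - [0,0,0,0]

```text
time_s: 30.47
position: [0.4059, -0.1284, 0.0928]
eef_rot: [0.002, 0.707, 0.707, 0.001]
wrist_force: [0.4, -0.1, 0.1]
gripper_width: 0.453
finger_force: 0.0
```

Request:
step_arm:
  plan:
    - [-1,0,0,0]
    - [-1,0,0,0]
    - [-1,0,0,0]
    - [-1,0,0,0]
    - [-1,0,0,0]
    - [-1,0,0,0]
  jaw: -1

```text
time_s: 30.97
position: [0.4033, -0.1276, 0.091]
eef_rot: [0.0, 0.707, 0.707, 0.0]
wrist_force: [-1.5, -0.3, 2.8]
gripper_width: 0.154
finger_force: 30.0
```

Request:
step_arm:
  plan:
    - [0,0,15,0]
    - [0,0,40,0]
    - [0,0,80,0]
    - [0,0,120,0]
    - [0,0,160,0]
    - [0,0,175,0]
    - [0,0,175,0]
    - [0,0,175,0]

```text
time_s: 31.63
position: [0.4033, -0.1276, 0.2657]
eef_rot: [0.001, 0.707, 0.707, 0.0]
wrist_force: [0.7, -0.0, -1.8]
gripper_width: 0.16
finger_force: 30.0
```

```bash
python3 - <<'E'
from h import *
s=ctrl.sense();print(s["position"].round(4),W(KIT,.0225,-.034,0)-s["position"])
E
```

```text
[ 0.4033 -0.1276  0.2657] [ 0.19619431 -0.06905035 -0.26569798]
```

Request:
step_arm:
  plan:
    - [25,-9,0,0]
    - [58,-20,0,0]
    - [92,-32,0,0]
    - [126,-44,0,0]
    - [160,-56,0,0]
    - [184,-65,0,0]
    - [196,-69,0,0]
    - [196,-69,0,0]

```text
time_s: 32.3
position: [0.5994, -0.1966, 0.2607]
eef_rot: [-0.003, 0.707, 0.707, -0.001]
wrist_force: [-0.9, 0.5, -2.0]
gripper_width: 0.158
finger_force: 30.0
```

Request:
step_arm:
  plan:
    - [0,0,-20,0]
    - [0,0,-38,0]
    - [0,0,-48,0]
    - [0,0,-53,0]
    - [0,0,-55,0]
    - [0,0,-55,0]
    - [0,0,-55,0]

```text
time_s: 32.88
position: [0.5994, -0.1966, 0.2116]
eef_rot: [0.001, 0.707, 0.707, 0.0]
wrist_force: [0.1, -0.7, -1.6]
gripper_width: 0.161
finger_force: 30.0
```

Request:
step_arm:
  plan:
    - [0,0,-1.5,0]
    - [0,0,-3,0]
    - [0,0,-3.8,0]
    - [0,0,-3.8,0]
    - [0,0,-3.8,0]

```text
time_s: 33.3
position: [0.5993, -0.1966, 0.2071]
eef_rot: [0.0, 0.707, 0.707, 0.0]
wrist_force: [-0.4, -1.1, -0.2]
gripper_width: 0.159
finger_force: 30.0
```

```bash
python3 - <<'E'
from h import *
s=ctrl.sense();print(s["position"].round(4),L(s["position"]).round(4),s["wrist_force"].round(1))
E
```

```text
[ 0.5993 -0.1966  0.2071] [ 0.0223 -0.0341] [-0.4 -1.1 -0.2]
```

Request:
step_arm:
  plan:
    - [0,0,0,0]
    - [0,0,0,0]
    - [0,0,0,0]
    - [0,0,0,0]
    - [0,0,0,0]
  jaw: -0.4

```text
time_s: 33.72
position: [0.5992, -0.1965, 0.207]
eef_rot: [0.0, 0.707, 0.707, 0.0]
wrist_force: [0.9, 0.1, 0.6]
gripper_width: 0.297
finger_force: 0.0
```

Request:
step_arm:
  plan:
    - [0,0,15,0]
    - [0,0,40,0]
    - [0,0,75,0]
    - [-30,15,100,0]
    - [-65,30,100,0]
    - [-100,45,100,0]
    - [-135,60,100,0]
    - [-170,80,100,0]

```text
time_s: 34.38
position: [0.4276, -0.1163, 0.3068]
eef_rot: [0.0, 0.707, 0.707, -0.0]
wrist_force: [-0.6, 0.8, 1.1]
gripper_width: 0.3
finger_force: 0.0
```

Request:
step_arm:
  plan:
    - [-25,25,0,-0.12]
    - [-25,50,0,-0.24]
    - [-25,50,0,-0.36]
    - [-25,50,0,-0.48]
    - [-25,50,0,-0.6]
    - [-25,50,0,-0.72]
    - [-25,50,0,-0.82]
    - [-25,50,0,-0.82]

```text
time_s: 35.05
position: [0.4041, -0.0664, 0.3071]
eef_rot: [0.0, 0.931, 0.365, 0.0]
wrist_force: [-0.5, 0.2, -0.5]
gripper_width: 0.296
finger_force: 0.0
```

```bash
python3 - <<'E'
from h import *
a=shot("wrist","w8");find("wrist",("pot1","mill1"))
b=shot("top","t8");s=shot("scene","s8")
c=np.vstack([np.hstack([cv2.resize(a,(400,300)),cv2.resize(b[145:345,150:400],(400,300))]),np.hstack([cv2.resize(s[180:300,210:370],(400,300)),cv2.resize(s[150:400,150:470],(400,300))])])
cv2.imwrite("pics/all8.png",c[:,:,::-1])
E
```

```text
wrist pot1 [(0.27, [435.0, 326.0], [0.3808, -0.2768])]
wrist mill1 [(0.75, [602.0, 152.0], [0.6431, -0.255]), (0.57, [620.0, 61.0], [0.7084, -0.1936]), (0.29, [516.0, 110.0], [0.6068, -0.1543])]
```

View pics/all8.png

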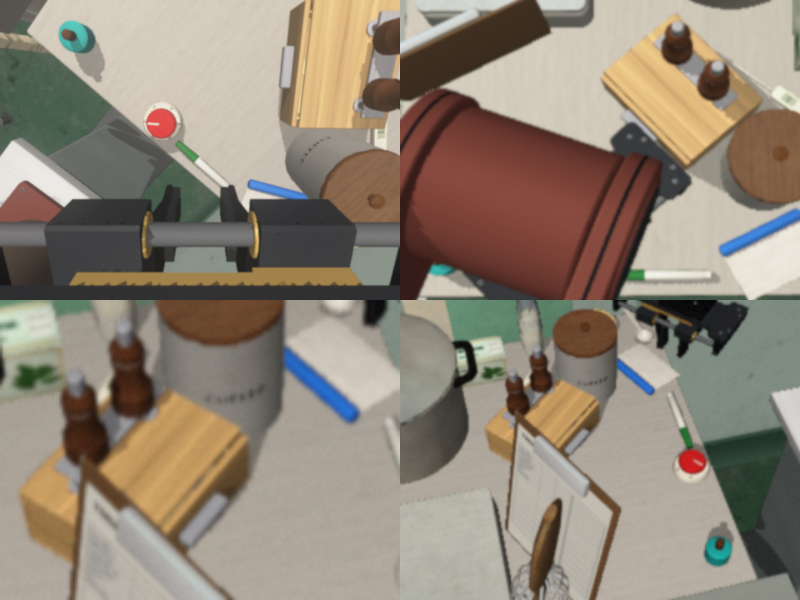

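Both mills stand upright on the shelf, the drawer is shut and only the turquoise look-alike is left out. I hand the job in.

```bash
python3 -c "
from bench import ctrl
print(ctrl.sense()['wrist_force'],ctrl.sign_off())"
```

```text
the job is handed in; nothing more can be done
[ 0.09240396 -0.05144505  0.70141197] None
```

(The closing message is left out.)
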